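# Load the test bench's feed rack with wood specimens in reverse order

## Task

Move the four laminated wood specimens from the wooden drying rack to the aluminium feed rack of the test press, in reverse order: the one nearest the drying rack's red post goes into the bay farthest from the feed rack's red post, the second nearest into the second farthest, and so on. Stand each one upright with its painted end up, alone in its bay, on the bay floor, without overhanging the rack; set it down rather than dropping it, and let go.

Things in the scene. Friction and masses are not known exactly. Their poses are not given: they have to be found in the camera images.
- drying_rack: Drying rack, where the specimens start: fixed brown wooden board 272 x 84 mm, top 14 mm above the table. Origin: centre of the underside, at table height; x along the row, towards the end with the red post (14 mm thick, top at 60 mm, at x = +126 mm); y across. The four trays stand on it at x = -87, -29, +29, +87 mm, y = 0, colours in any order.
- feed_rack: Feed rack, the goal: fixed aluminium bar 272 x 80 mm, top 12 mm above the table; five black fences (8 mm thick, 14 mm high above it) part four empty bays, each 50 mm along x, 80 mm along y, open at both sides. Origin: centre of the underside; x along the row, towards the red post (14 mm thick, top at 60 mm, at x = +128 mm); bay centres at x = -87, -29, +29, +87 mm, y = 0.
- specimen_blue: Specimen with its top end painted blue: a loose upright laminated wood block with near-black skins and a pale core, 32 mm along its x (along the row), 46 mm along its y (across the row), 64 mm tall, 60 to 110 g. Origin: centre of its underside; z up. It starts standing in the blue-edged tray, within 7 mm of its centre, axes within about 3 degrees of the drying rack's.
- specimen_yellow: Specimen with its top end painted yellow: a loose upright laminated wood block with brown skins and a pale core, 32 mm along its x (along the row), 46 mm along its y (across the row), 64 mm tall, 60 to 110 g. Origin: centre of its underside; z up. It starts standing in the yellow-edged tray, within 7 mm of its centre, axes within about 3 degrees of the drying rack's.
- specimen_green: Specimen with its top end painted green: a loose upright laminated wood block with pale skins and a near-black core, 32 mm along its x (along the row), 46 mm along its y (across the row), 64 mm tall, 60 to 110 g. Origin: centre of its underside; z up. It starts standing in the green-edged tray, within 7 mm of its centre, axes within about 3 degrees of the drying rack's.
- specimen_white: Specimen with its top end painted white: a loose upright laminated wood block with red-brown skins and a near-black core, 32 mm along its x (along the row), 46 mm along its y (across the row), 64 mm tall, 60 to 110 g. Origin: centre of its underside; z up. It starts standing in the white-edged tray, within 7 mm of its centre, axes within about 3 degrees of the drying rack's.
- tray_blue: Shallow tray 50 x 70 mm, black with a blue border, fixed on the drying rack under the blue-topped specimen at the start; its floor is 6 mm thick (20 mm above the table) and it has 6 mm high, 3 mm thick lips along its two 70 mm edges, open at the other two. Origin: centre of its underside; axes as the drying rack's. It stays there, so it shows where that specimen came from.
- tray_yellow: Shallow tray 50 x 70 mm, black with a yellow border, fixed on the drying rack under the yellow-topped specimen at the start; its floor is 6 mm thick (20 mm above the table) and it has 6 mm high, 3 mm thick lips along its two 70 mm edges, open at the other two. Origin: centre of its underside; axes as the drying rack's. It stays there, so it shows where that specimen came from.
- tray_green: Shallow tray 50 x 70 mm, black with a green border, fixed on the drying rack under the green-topped specimen at the start; its floor is 6 mm thick (20 mm above the table) and it has 6 mm high, 3 mm thick lips along its two 70 mm edges, open at the other two. Origin: centre of its underside; axes as the drying rack's. It stays there, so it shows where that specimen came from.
- tray_white: Shallow tray 50 x 70 mm, black with a white border, fixed on the drying rack under the white-topped specimen at the start; its floor is 6 mm thick (20 mm above the table) and it has 6 mm high, 3 mm thick lips along its two 70 mm edges, open at the other two. Origin: centre of its underside; axes as the drying rack's. It stays there, so it shows where that specimen came from.

How it is judged (in metres and radians):
At the end, for the whole second after the job is handed in: Each specimen stands released and at rest on its bay floor in the feed rack, painted end up (tilt < 0.1 rad, height within 4 mm), within 13 mm of the bay centre along the row and 18 mm across, in the reverse (from the red posts) of the order of their trays on the drying rack (((x of tray_blue in the frame of drying_rack between -0.102 and -0.072 m and x of specimen_blue in the frame of feed_rack between 0.074 and 0.1 m) or (x of tray_blue in the frame of drying_rack between -0.044 and -0.014 m and x of specimen_blue in the frame of feed_rack between 0.016 and 0.042 m) or (x of tray_blue in the frame of drying_rack between 0.014 and 0.044 m and x of specimen_blue in the frame of feed_rack between -0.042 and -0.016 m) or (x of tray_blue in the frame of drying_rack between 0.072 and 0.102 m and x of specimen_blue in the frame of feed_rack between -0.1 and -0.074 m)) and y of specimen_blue in the frame of feed_rack between -0.018 and 0.018 m and z of specimen_blue in the frame of feed_rack between 0.008 and 0.016 m and angle between each of specimen_blue, specimen_yellow, specimen_green, specimen_white's own z axis and vertical below 0.1 rad and linear speed of each of specimen_blue, specimen_yellow, specimen_green, specimen_white below 0.02 m/s and angular speed of each of specimen_blue, specimen_yellow, specimen_green, specimen_white below 0.2 rad/s and contact force between each of specimen_blue, specimen_yellow, specimen_green, specimen_white and the fingers below 0.05 N and ((x of tray_yellow in the frame of drying_rack between -0.102 and -0.072 m and x of specimen_yellow in the frame of feed_rack between 0.074 and 0.1 m) or (x of tray_yellow in the frame of drying_rack between -0.044 and -0.014 m and x of specimen_yellow in the frame of feed_rack between 0.016 and 0.042 m) or (x of tray_yellow in the frame of drying_rack between 0.014 and 0.044 m and x of specimen_yellow in the frame of feed_rack between -0.042 and -0.016 m) or (x of tray_yellow in the frame of drying_rack between 0.072 and 0.102 m and x of specimen_yellow in the frame of feed_rack between -0.1 and -0.074 m)) and y of specimen_yellow in the frame of feed_rack between -0.018 and 0.018 m and z of specimen_yellow in the frame of feed_rack between 0.008 and 0.016 m and ((x of tray_green in the frame of drying_rack between -0.102 and -0.072 m and x of specimen_green in the frame of feed_rack between 0.074 and 0.1 m) or (x of tray_green in the frame of drying_rack between -0.044 and -0.014 m and x of specimen_green in the frame of feed_rack between 0.016 and 0.042 m) or (x of tray_green in the frame of drying_rack between 0.014 and 0.044 m and x of specimen_green in the frame of feed_rack between -0.042 and -0.016 m) or (x of tray_green in the frame of drying_rack between 0.072 and 0.102 m and x of specimen_green in the frame of feed_rack between -0.1 and -0.074 m)) and y of specimen_green in the frame of feed_rack between -0.018 and 0.018 m and z of specimen_green in the frame of feed_rack between 0.008 and 0.016 m and ((x of tray_white in the frame of drying_rack between -0.102 and -0.072 m and x of specimen_white in the frame of feed_rack between 0.074 and 0.1 m) or (x of tray_white in the frame of drying_rack between -0.044 and -0.014 m and x of specimen_white in the frame of feed_rack between 0.016 and 0.042 m) or (x of tray_white in the frame of drying_rack between 0.014 and 0.044 m and x of specimen_white in the frame of feed_rack between -0.042 and -0.016 m) or (x of tray_white in the frame of drying_rack between 0.072 and 0.102 m and x of specimen_white in the frame of feed_rack between -0.1 and -0.074 m)) and y of specimen_white in the frame of feed_rack between -0.018 and 0.018 m and z of specimen_white in the frame of feed_rack between 0.008 and 0.016 m); the robot touches nothing.
It fails at once if the blue-topped specimen is dropped or thrown (moves faster than 0.7 m/s while nothing touches it; a fall of some 25 mm) (linear speed of specimen_blue above 0.7 m/s and contact force between specimen_blue and anything else below 0.05 N).
It fails at once if the yellow-topped specimen is dropped or thrown (moves faster than 0.7 m/s while nothing touches it; a fall of some 25 mm) (linear speed of specimen_yellow above 0.7 m/s and contact force between specimen_yellow and anything else below 0.05 N).
It fails at once if the green-topped specimen is dropped or thrown (moves faster than 0.7 m/s while nothing touches it; a fall of some 25 mm) (linear speed of specimen_green above 0.7 m/s and contact force between specimen_green and anything else below 0.05 N).
It fails at once if the white-topped specimen is dropped or thrown (moves faster than 0.7 m/s while nothing touches it; a fall of some 25 mm) (linear speed of specimen_white above 0.7 m/s and contact force between specimen_white and anything else below 0.05 N).
It also fails if it takes over 112 s, if anything falls off the work surface, if the arm or the gripper's body presses on something with over 40 N, if the wrist force passes 120 N, or if a joint passes its speed limit or range.

## Robot

A 7-joint arm with a two-finger parallel gripper is mounted at the origin on the work surface. World frame = base frame: x ahead of the robot, y to its left, z up, the work surface at z = 0. Lengths are in mm, angles in rad, forces in N, time in s.
With the tool pointing down it reaches from about 400 to 850 mm from the base axis. Payload 10.4 kg.
Tool frame: the origin (TCP) lies at the centre of the arm's flange, where the gripper is bolted on; the fingertips stand 173 mm ahead of it and the grasp point (between the pads) lies 155 mm ahead of it (robot.tip_reach is the distance from the TCP to the fingertips, in mm); z points along the fingers, y is the line along which they close (so a half turn about z gives the same grasp; the last joint's range is limited). The gripper opens to 85 mm and grips with 20 to 120 N. Pads are 22 mm wide; open, the fingers measure 114 mm over their backs; the gripper's body (76 mm by 85 mm) begins 54 mm behind the grasp point. The pads swing forward as they close: fully open they stand 13 mm farther back than shut.
Start: joints at [-1.324, 0.332, -0.065, 1.46, 0.022, 1.35, -0.088], TCP at [166.572, 602.4, 404.738] pointing down, gripper open.
Joint ranges: [-2.6, 2.6], [-0.5, 2.12], [-1.47, 1.34], [0.16, 2.42], [-1.27, 4.41], [0.06, 2.06], [-2.6, 2.6]. Speed limits (rad/s): [2.22, 2.22, 2.79, 2.79, 3.14, 3.14, 3.14].

## Interface

Orientations are given as a unit quaternion [x, y, z, w].
In Python, from bench import monitor, cams, robot gives the robot as it stands. The module is installed in compiled form; this text tells all that it offers.
- The arm moves only by the tool move_arm, never from a script. Its argument "plan" is a list of rows, each a list of 5 numbers: the shift along the tool's x, y, z in cm, then the turn about the tool's z in rad, then the closure in counts, from 0 (fully open) to 255 (shut). A call has exactly 10 rows; each row shifts and turns the commanded pose from where the row before left it, along the tool's axes as they then stand; what a row does not reach is not made up. A row lasts 1/12 s, in which the tool goes at most 41.7 mm and 7.16 degrees, less where a joint would pass 70% of its speed; a pose out of reach is approached as far as the arm can. A call is refused whole if a number of a shift passes 4.17 or a number of a turn 0.125, either way. A call with a gripper value outside its range is refused whole. The fingers move at their own pace and stop on an object; "newtons" is the grip in N (left out, the last holds). Time passes only in rows, so rows that do not move let the fingers close, or fill a call up. It gives the time, the measured TCP pose, the force, the opening and the grip force at its end, in the units of the state.
- monitor.state(): the state, without advancing time (a new reading comes with each control period).
- cams.capture(name): name is "scene" or "side" or "wrist"; returns a dict with "img" (480x640x3 uint8, red, green, blue), "z_map" (480x640 float32, mm along the optical axis (not along the pixel's ray), 0 where there is no reading), "camera_matrix" (3x3 intrinsics, pixels), "rvec" (rotation vector, rad) and "tvec" (3), from world to camera coordinates, as OpenCV has them; the wrist camera has in their place "T_tool_cam" (4x4, takes a point from camera to tool coordinates, whose origin is the TCP and whose axes are the flange's). Camera axes: x right, y down, z forward; pixel columns grow to the right and rows downward; lengths in mm; the calibration is good to about 2 mm. A picture is of the moment at which its call begins: read the wrist's pose just before it.
- robot.sign_off(): hands the job in; it is judged then, once.
The state is a dict: "time_s": time; "joint_positions": joint angles; "joint_velocities": joint speeds; "joint_efforts": joint torques, N m; "eef_pos": TCP position; "ee_rot": TCP orientation; "ft_force": force on the tool from outside, world axes, zero at the start; "wrist_torque": the same for the moment, N m; "finger_gap": finger opening in mm; "grasp_force": force on a finger pad.
Only numpy, scipy, OpenCV 4.12 (cv2) and the standard library are available. Lean on these libraries where they do the work, as an engineer would, in place of code of your own. Each camera call takes 0.05 s, during which the arm holds its last target. There are 200 camera calls.

## Working session

There is one attempt and no reset: what is moved stays moved. The work goes in short steps, Python scripts to look and compute and a tool call to move; the robot and the scene stay as the last step left them, time stands still between calls to the robot, and variables do not carry over. Pictures are saved under pics/ and viewed, at most 14 in all, crops included, and the job is handed in when it is done.

Besides the shell and the picture viewer there is one more tool, called after ">>>" in YAML: its name, and indented under it one key for each argument. move_arm: Moves the arm, as the interface text tells. Its arguments: {"type":"object","properties":{"plan":{"type":"array"},"newtons":{"type":"number"}},"required":["plan"]}

```bash
mkdir -p pics && cat > h.py <<'E'
import numpy as np, cv2
from bench import monitor, cams, robot
from scipy.spatial.transform import Rotation as R
def grab(n):
    s=monitor.state(); c=cams.capture(n)
    K=np.array(c["camera_matrix"]); z=c["z_map"]
    v,u=np.mgrid[0:480,0:640]
    P=np.stack([(u-K[0,2])/K[0,0]*z,(v-K[1,2])/K[1,1]*z,z],-1).astype(float)
    if n=="wrist":
        T=np.array(c["T_tool_cam"]); P=P@T[:3,:3].T+T[:3,3]
        P=P@R.from_quat(s["ee_rot"]).as_matrix().T+np.array(s["eef_pos"])
    else:
        M=cv2.Rodrigues(np.array(c["rvec"],float))[0]; P=(P-np.array(c["tvec"]).ravel())@M
    P[z==0]=np.nan
    return c["img"],P,s
E
python3 - <<'E'
from h import *
for n in("scene","wrist"):
    i,P,s=grab(n); cv2.imwrite(f"pics/{n}0.png",i[...,::-1]); np.savez(f"{n}0.npz",i=i,P=P)
print({k:np.round(v,3) for k,v in s.items()})
E
```

```text
{'time_s': np.float64(0.05), 'joint_positions': array([-1.324,  0.333, -0.065,  1.461,  0.022,  1.35 , -0.088]), 'joint_velocities': array([-0.001, -0.001,  0.001, -0.001,  0.   , -0.001, -0.001]), 'joint_efforts': array([ 1.0000e-03, -6.2735e+01,  4.9000e-02, -3.9284e+01,  1.6000e-02,
        7.0000e-03, -0.0000e+00]), 'eef_pos': array([166.553, 602.258, 403.915]), 'ee_rot': array([ 0.134,  0.991, -0.001, -0.   ]), 'ft_force': array([-1.218,  0.13 , -0.417]), 'wrist_torque': array([-0.002, -0.008,  0.002]), 'grasp_force': np.float64(0.0), 'finger_gap': np.float64(85.548)}
```

View pics/scene0.png

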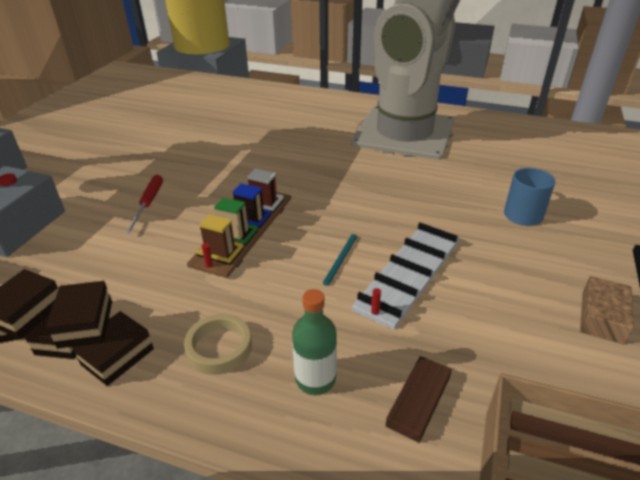

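View pics/wrist0.png

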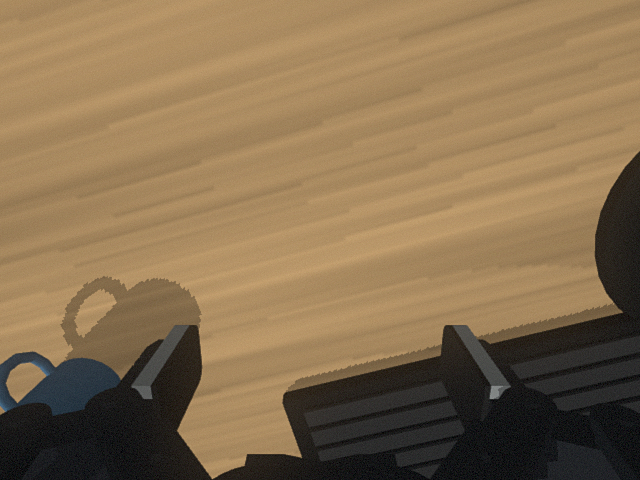

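The scene shows the drying rack from (210,265) to (275,180), with yellow nearest its red post (207,255), then green, blue and white. The feed rack runs from (375,310) to (440,235), with its post at (377,300). The wrist view shows only bare table and a cup at present.

```bash
cat > m.py <<'E'
from h import *
def rect(pts):
    pts=np.float32(pts[:,:2]); (c,s,a)=cv2.minAreaRect(pts); b=cv2.boxPoints((c,s,a))
    e=b[1]-b[0],b[2]-b[1]; l=max(e,key=np.linalg.norm)
    return np.round(c,1),np.round(sorted(s),1),round(float(np.degrees(np.arctan2(l[1],l[0])))%180,1)
def clean(P,m):
    m=cv2.morphologyEx(m.astype(np.uint8),cv2.MORPH_OPEN,np.ones((2,2)))
    n,L,st,_=cv2.connectedComponentsWithStats(m); 
    return [P[L==k] for k in range(1,n) if st[k,4]>60]
E
python3 - <<'E'
from m import *
d=np.load("scene0.npz"); i,P=d["i"],d["P"]
v,u=np.mgrid[0:480,0:640]; z=P[...,2]
A=(u>180)&(u<300)&(v>160)&(v<280); B=(u>345)&(u<465)&(v>215)&(v<330)
print("table z",np.nanmedian(z[300:330,260:290]),np.nanmedian(z[200:215,320:350]))
for n,m in(("tops",A&(abs(z-84)<5)),("dry",A&(z>8)&(z<92)),("feed bar",B&(z>7)&(z<32)),("feed all",B&(z>7)&(z<70)),):
    for p in clean(P,m): print(n,len(p),np.round(np.median(p,0),1),rect(p))
hsv=cv2.cvtColor(i,cv2.COLOR_RGB2HSV)
red=((hsv[...,0]<6)|(hsv[...,0]>174))&(hsv[...,1]>180)&(hsv[...,2]>90)
for M in(A,B):
    p=P[M&red]; print("post",len(p),np.nanmedian(p,0))
E
```

```text
table z -0.8338201546088317 -0.5311440226002683
tops 245 [nan nan nan] (array([ 384.6, -208.2]), array([ 46.1, 152.9]), 3.4)
tops 265 [nan nan nan] (array([ 495.3, -200.5]), array([36.1, 66.4]), 149.9)
tops 305 [nan nan nan] (array([ 544.8, -215.8]), array([45.3, 59.1]), 172.2)
tops 346 [ 616.2 -213.8   82.8] (array([ 600.2, -215.7]), array([44.6, 60.9]), 176.1)
dry 5319 [nan nan nan] (array([ 488.2, -209.7]), array([ 77.5, 352.5]), 175.9)
feed bar 4710 [nan nan nan] (array([536.4, 126.7]), array([ 76.1, 288.2]), 164.8)
feed all 4864 [nan nan nan] (array([537., 127.]), array([ 76.5, 289.5]), 164.5)
post 131 [ 657.16364699 -217.8587188    41.86631608]
post 135 [673.17438258  91.7679584   41.20807438]
```

```bash
cat >> h.py <<'E'
def go(x,y,z,yaw=None,s=None):
    """tool-frame shift (cm) from measured TCP to world TCP target, and tool-z turn so tool x points at yaw(deg, mod 180)"""
    s=s or monitor.state(); M=R.from_quat(s["ee_rot"]).as_matrix(); p=np.array(s["eef_pos"])
    d=M.T@(np.array([x,y,z])-p)/10; y0=np.degrees(np.arctan2(M[1,0],M[0,0]))
    t=0
    if yaw is not None: t=-np.radians((yaw-y0+90)%180-90)
    print("t",round(s["time_s"],2),"pos",np.round(p,1),"yaw",round(y0,2),"tilt",np.round(M[:2,2],4),"-> shift cm",np.round(d,2),"turn",round(t,3))
E
python3 - <<'E'
from h import *
c=cams.capture("wrist"); print(np.round(c["T_tool_cam"],3),c["camera_matrix"])
go(540,126,400,165); go(530,-212,400)
E
```

```text
[[-0.0000e+00 -9.5400e-01 -3.0000e-01  7.6518e+01]
 [ 1.0000e+00 -0.0000e+00 -1.0000e-03  5.5900e-01]
 [ 1.0000e-03 -3.0000e-01  9.5400e-01  3.0172e+01]
 [ 0.0000e+00  0.0000e+00  0.0000e+00  1.0000e+00]] [[413.23095606   0.         320.42880102]
 [  0.         413.23095606 250.43044348]
 [  0.           0.           1.        ]]
t 0.15 pos [166.5 602.3 404.1] yaw 164.54 tilt [-0.0002 -0.001 ] -> shift cm [-48.69 -35.96   0.45] turn -0.008
t 0.15 pos [166.5 602.3 404.1] yaw 164.54 tilt [-0.0002 -0.001 ] -> shift cm [-56.73 -68.8    0.48] turn 0
```

>>> move_arm:
  plan:
    - [-3.2,-2.2,0,0,0]
    - [-3.2,-2.2,0,0,0]
    - [-3.2,-2.2,0,0,0]
    - [-3.2,-2.2,0,0,0]
    - [-3.2,-2.2,0,0,0]
    - [-3.2,-2.2,0,0,0]
    - [-3.2,-2.2,0,0,0]
    - [-3.2,-2.2,0,0,0]
    - [-3.2,-2.2,0,0,0]
    - [-3.2,-2.2,0,0,0]

```text
time_s: 0.98
eef_pos: [417.2, 303.3, 404.7]
ee_rot: [0.134, 0.991, 0.0, -0.0]
ft_force: [1.2, 0.1, -0.6]
finger_gap: 85.6
grasp_force: 0.0
```

>>> move_arm:
  plan:
    - [-3.2,-2.3,0,0,0]
    - [-3.2,-2.3,0,0,0]
    - [-3.2,-2.3,0,0,0]
    - [-3.2,-2.3,0,0,0]
    - [-3.2,-2.3,0,0,0]
    - [-3.2,-2.3,0,0,0]
    - [0,0,0,0,0]
    - [0,0,0,0,0]
    - [0,0,0,0,0]
    - [0,0,0,0,0]

```text
time_s: 1.82
eef_pos: [564.1, 122.3, 404.5]
ee_rot: [0.133, 0.991, 0.0, -0.0]
ft_force: [0.2, 0.9, 0.2]
finger_gap: 85.5
grasp_force: 0.0
```

```bash
python3 - <<'E'
from m import *
i,P,s=grab("wrist"); cv2.imwrite("pics/w1.png",i[...,::-1]); np.savez("w1.npz",i=i,P=P)
go(540,126,400,165,s)
z=P[...,2]; print("table",np.nanmedian(z[:40,:]))
for p in clean(P,(z>7)&(z<16)): print("bar",len(p),np.round(np.nanmedian(p,0),1),rect(p[~np.isnan(p[:,0])]))
for p in clean(P,(z>20)&(z<32)): print("fence",len(p),np.round(np.nanmedian(p,0),1),rect(p))
E
```

```text
t 1.82 pos [564.1 122.3 404.5] yaw 164.66 tilt [-0.0007  0.0006] -> shift cm [ 2.42 -0.28  0.45] turn -0.006
table 0.7413437847456521
bar 1949 [419.1 156.5  12.6] (array([420.2, 156.8]), array([17.3, 81.2]), 76.1)
bar 6525 [458.6 145.8  12.6] (array([458.9, 146.4]), array([51.8, 81.3]), 75.5)
bar 5621 [515.4 131.   12.7] (array([515.9, 131.5]), array([50. , 81.1]), 74.7)
bar 1990 [541.6  -4.6   8.7] (array([549.4,  -5.3]), array([ 13.7, 152.6]), 175.3)
bar 4684 [572.9 116.   12.7] (array([574.7, 116.1]), array([51. , 81.3]), 74.6)
bar 2129 [ 607.3 -178.8   14.3] (array([ 602.3, -181.1]), array([ 47. , 160.4]), 158.3)
bar 3934 [630.6 100.6  12.7] (array([632.7, 100.8]), array([50.3, 81.4]), 74.5)
bar 116 [ 587.3 -190.8   15.4] (array([ 586.2, -193.2]), array([ 6.9, 25.3]), 84.5)
bar 291 [664.5  66.5  12.7] (array([667.1,  66.6]), array([18.3, 35.6]), 79.4)
bar 271 [676.9 112.5  12.6] (array([680.2, 112.5]), array([15.4, 33.4]), 74.9)
bar 663 [790.4 332.1  13.5] (array([707.9, 252.8]), array([ 86. , 310.5]), 43.6)
bar 287 [756.3 171.8  14.3] (array([713.6, 178.3]), array([ 39.8, 265.4]
[... 373 characters left out ...]
 , 124.4]), array([12.8, 82. ]), 73.8)
fence 915 [599.8 109.9  26.5] (array([nan, nan]), array([0., 0.]), nan)
fence 263 [ 573.4 -185.    21.5] (array([ 571. , -188.2]), array([ 7.9, 38.2]), 145.5)
fence 957 [656.4  94.5  26.4] (array([662.3,  92.4]), array([23.9, 85. ]), 74.9)
fence 1160 [ 615.8 -194.7   22.1] (array([ 619.2, -201.2]), array([21. , 69.4]), 149.5)
fence 897 [790.4 331.7  27.6] (array([703.7, 252.5]), array([ 75.7, 304.4]), 42.4)
fence 3048 [803.7 179.8  22.6] (array([716.8, 178.8]), array([ 36.6, 331.1]), 4.3)
fence 157 [ 650.1 -215.8   25.4] (array([ 660.5, -228.5]), array([10.9, 39.2]), 134.9)
fence 408 [785.8  48.4  27.9] (array([805. ,  50.4]), array([28.5, 67.2]), 44.8)
```

View pics/w1.png

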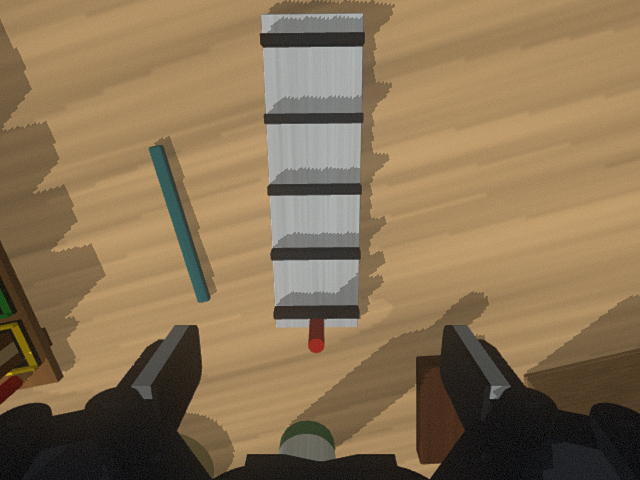

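The feed rack is clear and its fences sit at rows 40–312, with the post at (316,345). The fence pitch totals 231.8 mm against the expected 232, the floor reads 12.6 and the fence tops 26.4. That gives bay centres, far to near, of (459.7,145.7), (515.8,131.0), (571.9,116.3) and (628,101.6), with the row yaw at about 165.3°.

>>> move_arm:
  plan:
    - [-0.5,-3.3,0,-0.02,0]
    - [-0.5,-3.3,0,-0.02,0]
    - [-0.5,-3.3,0,-0.02,0]
    - [-0.5,-3.3,0,-0.02,0]
    - [-0.5,-3.3,0,-0.02,0]
    - [-0.5,-3.3,0,-0.02,0]
    - [-0.5,-3.3,0,-0.02,0]
    - [-0.5,-3.3,0,-0.02,0]
    - [-0.5,-3.3,0,-0.02,0]
    - [-0.5,-3.3,0,-0.02,0]

```text
time_s: 2.7
eef_pos: [554.8, -212.4, 404.9]
ee_rot: [0.033, 0.999, 0.0, 0.0]
ft_force: [1.0, 0.3, 0.8]
finger_gap: 85.2
grasp_force: 0.0
```

>>> move_arm:
  plan:
    - [0,0,0,0,0]
    - [0,0,0,0,0]
    - [0,0,0,0,0]
    - [0,0,0,0,0]
    - [0,0,0,0,0]
    - [0,0,0,0,0]
    - [0,0,0,0,0]
    - [0,0,0,0,0]
    - [0,0,0,0,0]
    - [0,0,0,0,0]

```text
time_s: 3.53
eef_pos: [554.8, -212.1, 404.7]
ee_rot: [0.035, 0.999, 0.0, 0.0]
ft_force: [0.2, 0.9, -0.1]
finger_gap: 85.6
grasp_force: 0.0
```

```bash
python3 - <<'E'
from m import *
i,P,s=grab("wrist"); cv2.imwrite("pics/w2.png",i[...,::-1]); np.savez("w2.npz",i=i,P=P)
go(530,-212,400,176,s)
z=P[...,2]
for p in clean(P,(z>79)&(z<90)): print("top",len(p),np.round(np.nanmedian(p,0),1),rect(p[~np.isnan(p[:,0])]))
E
```

```text
t 3.53 pos [ 554.8 -212.1  404.7] yaw 176.0 tilt [0.     0.0001] -> shift cm [ 2.48 -0.16  0.47] turn 0.0
top 4053 [ 439.7 -207.7   84.6] (array([ 435.1, -205.5]), array([41.9, 51. ]), 85.7)
top 3294 [ 499.9 -210.9   84.6] (array([ 504.8, -211.5]), array([41.9, 56.3]), 84.8)
top 2859 [ 555.  -220.    84.6] (array([ 565.7, -222.4]), array([54.5, 55.7]), 88.1)
top 2491 [ 611.7 -218.5   84.6] (array([ 633.7, -221.1]), array([58.3, 77.6]), 176.0)
```

View pics/w2.png

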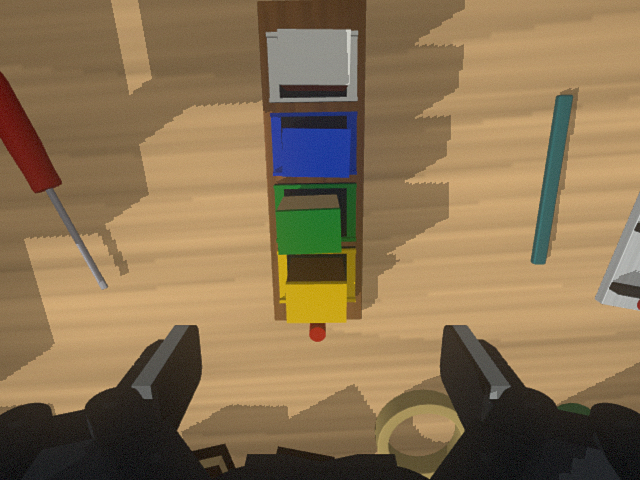

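The tops in the wrist view are white (310,60), blue (315,150), green (310,228) and yellow (317,303), with the post at (318,333). They sit at z 84.6 against 84 expected, and the pitch is about 57 mm. Next I refine each specimen's yaw.

```bash
python3 - <<'E'
from m import *
d=np.load("w2.npz"); i,P=d["i"],d["P"]; z=P[...,2]
for n,c in dict(w=(439.7,-207.7),b=(499.9,-210.9),g=(555,-220),y=(611.7,-218.5)).items():
    m=(abs(z-84.6)<1.2)&(np.hypot(P[...,0]-c[0],P[...,1]-c[1])<33)
    m=cv2.morphologyEx(m.astype(np.uint8),cv2.MORPH_OPEN,np.ones((5,5)))>0
    p=P[m]; C=np.cov(p[:,:2].T); w,V=np.linalg.eigh(C); a=np.degrees(np.arctan2(V[1,1],V[0,1]))%180
    print(n,p.mean(0).round(1),"sizes",np.sqrt(12*w).round(1),"long axis",a.round(1),rect(p))
go(612,-219,290,176)
E
```

```text
w [ 438.9 -209.9   84.6] sizes [30.5 45.7] long axis 94.2 (array([ 440.2, -208.2]), array([32.2, 45.4]), 82.7)
b [ 499.7 -213.6   84.6] sizes [29.4 44. ] long axis 63.3 (array([ 499.5, -211.5]), array([32.2, 46. ]), 84.4)
g [ 554.4 -219.1   84.7] sizes [30.7 44.9] long axis 95.5 (array([ 554.9, -220.6]), array([32.6, 45.8]), 88.6)
y [ 611.1 -216.5   84.6] sizes [28.5 44.3] long axis 71.8 (array([ 611.5, -219.2]), array([32.4, 46.4]), 85.1)
t 3.58 pos [ 554.8 -212.2  404.7] yaw 176.0 tilt [0.0001 0.0001] -> shift cm [-5.75 -0.29 11.47] turn 0.0
```

>>> move_arm:
  plan:
    - [-0.95,-0.05,1.5,0.016,0]
    - [-0.95,-0.05,1.5,0,0]
    - [-0.95,-0.05,1.5,0,0]
    - [-0.95,-0.05,1.5,0,0]
    - [-0.95,-0.05,1.5,0,0]
    - [-0.95,-0.05,1.5,0,0]
    - [0,0,3.0,0,0]
    - [0,0,3.0,0,0]
    - [0,0,3.0,0,0]
    - [0,0,1.4,0,0]
  newtons: 40

```text
time_s: 4.42
eef_pos: [610.3, -219.3, 206.7]
ee_rot: [0.043, 0.999, 0.001, -0.002]
ft_force: [-0.5, 0.2, -0.7]
finger_gap: 85.4
grasp_force: 0.0
```

>>> move_arm:
  plan:
    - [0,0,0.25,0,0]
    - [0,0,0,0,0]
    - [0,0,0,0,255]
    - [0,0,0,0,255]
    - [0,0,0,0,255]
    - [0,0,0,0,255]
    - [0,0,0,0,255]
    - [0,0,0,0,255]
    - [0,0,0,0,255]
    - [0,0,0,0,255]

```text
time_s: 5.25
eef_pos: [612.0, -220.1, 209.8]
ee_rot: [0.043, 0.999, -0.0, 0.001]
ft_force: [-0.4, -0.2, 6.5]
finger_gap: 45.7
grasp_force: 41.6
```

>>> move_arm:
  plan:
    - [0,0,-1.0,0,255]
    - [0,0,-2.5,0,255]
    - [0,0,-3.0,0,255]
    - [0,0,-2.5,0,255]
    - [0,0,-1.0,0,255]
    - [1.77,2.79,0,0.0143,255]
    - [1.77,2.79,0,0.0143,255]
    - [1.77,2.79,0,0.0143,255]
    - [1.77,2.79,0,0.0143,255]
    - [1.77,2.79,0,0.0143,255]

```text
time_s: 6.08
eef_pos: [538.2, -70.0, 308.1]
ee_rot: [0.079, 0.997, 0.0, -0.0]
ft_force: [0.8, 0.3, -0.8]
finger_gap: 45.7
grasp_force: 41.2
```

>>> move_arm:
  plan:
    - [1.77,2.79,0,0.0143,255]
    - [1.77,2.79,0,0.0143,255]
    - [1.77,2.79,0,0.0143,255]
    - [1.77,2.79,0,0.0143,255]
    - [1.77,2.79,0,0.0143,255]
    - [1.77,2.79,0,0.0143,255]
    - [1.77,2.79,0,0.0143,255]
    - [0,0,0,0,255]
    - [0,0,0,0,255]
    - [0,0,0,0,255]

```text
time_s: 6.92
eef_pos: [456.9, 144.2, 308.2]
ee_rot: [0.128, 0.992, -0.0, 0.0]
ft_force: [-0.4, -0.6, -1.7]
finger_gap: 45.4
grasp_force: 41.3
```

```bash
python3 - <<'E'
from m import *
i,P,s=grab("wrist"); cv2.imwrite("pics/w3.png",i[...,::-1])
go(459.7,145.7,202.3,165.3,s); print(s["finger_gap"],s["grasp_force"])
z=P[...,2]
for p in clean(P,(z>23)&(z<30)): print("fence",len(p),np.round(np.nanmedian(p,0),1),rect(p[~np.isnan(p[:,0])]))
E
```

```text
t 6.92 pos [456.9 144.2 308.2] yaw 165.26 tilt [-0.     -0.0002] -> shift cm [-0.23  0.22 10.59] turn -0.001
45.43883778207522 41.28863990306854
fence 1768 [431.6 153.6  26.5] (array([433.7, 153. ]), array([14.1, 87.4]), 74.6)
```

View pics/w3.png

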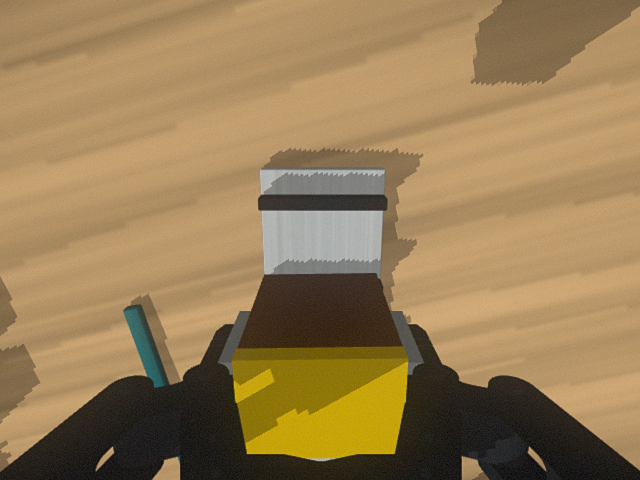

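The specimen is upright and square in the fingers (top at 320,400), and the far fence at (322,202) agrees with the map. I set it down now.

>>> move_arm:
  plan:
    - [-0.23,0.22,1.0,0,255]
    - [0,0,2.0,0,255]
    - [0,0,2.5,0,255]
    - [0,0,2.2,0,255]
    - [0,0,1.3,0,255]
    - [0,0,0.8,0,255]
    - [0,0,0.4,0,255]
    - [0,0,0.2,0,255]
    - [0,0,0.2,0,255]
    - [0,0,0,0,255]

```text
time_s: 7.8
eef_pos: [459.9, 146.2, 202.5]
ee_rot: [0.128, 0.992, 0.0, 0.0]
ft_force: [-0.8, 0.3, -0.7]
finger_gap: 45.8
grasp_force: 41.2
```

>>> move_arm:
  plan:
    - [0,0,0.05,0,255]
    - [0,0,0.05,0,255]
    - [0,0,0,0,255]
    - [0,0,0,0,120]
    - [0,0,0,0,60]
    - [0,0,0,0,0]
    - [0,0,0,0,0]
    - [0,0,0,0,0]
    - [0,0,0,0,0]
    - [0,0,0,0,0]

```text
time_s: 8.63
eef_pos: [459.6, 146.3, 201.1]
ee_rot: [0.128, 0.992, 0.0, -0.0]
ft_force: [-0.0, 0.0, 0.1]
finger_gap: 85.5
grasp_force: 0.0
```

```bash
python3 - <<'E'
from m import *
i,P,s=grab("scene"); cv2.imwrite("pics/s1.png",i[150:350,150:500,::-1].repeat(2,0).repeat(2,1))
go(554.9,-220.6,308,178.6)
E
```

```text
t 8.68 pos [459.6 146.3 201.2] yaw 165.26 tilt [-0.  0.] -> shift cm [-18.55 -33.05 -10.69] turn -0.233
```

View pics/s1.png

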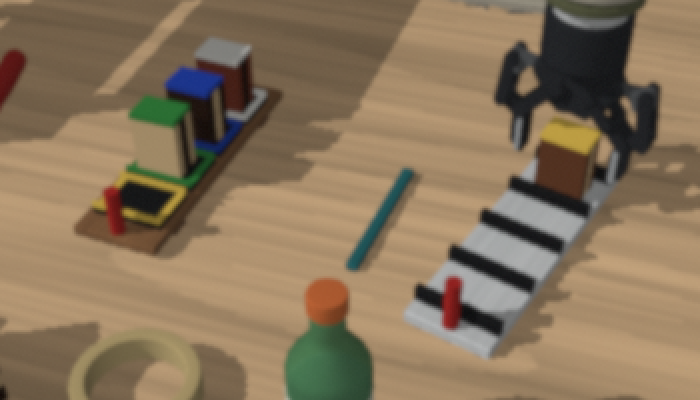

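Yellow stands upright in the far bay (crop 568,160), released. Green is next.

>>> move_arm:
  plan:
    - [0,0,-2.0,0,0]
    - [0,0,-3.5,0,0]
    - [0,0,-3.5,0,0]
    - [0,0,-1.7,0,0]
    - [-1.5,-3.48,0,-0.0233,0]
    - [-1.5,-3.48,0,-0.0233,0]
    - [-1.5,-3.48,0,-0.0233,0]
    - [-1.5,-3.48,0,-0.0233,0]
    - [-1.5,-3.48,0,-0.0233,0]
    - [-1.5,-3.48,0,-0.0233,0]

```text
time_s: 9.52
eef_pos: [506.4, -77.9, 308.4]
ee_rot: [0.058, 0.998, 0.0, 0.0]
ft_force: [1.0, 1.1, 0.2]
finger_gap: 85.5
grasp_force: 0.0
```

>>> move_arm:
  plan:
    - [-1.5,-3.48,0,-0.0233,0]
    - [-1.5,-3.48,0,-0.0233,0]
    - [-1.5,-3.48,0,-0.0233,0]
    - [-1.5,-3.48,0,-0.0233,0]
    - [0,0,0,0,0]
    - [0,0,0,0,0]
    - [0,0,0,0,0]
    - [0,0,0,0,0]
    - [0,0,0,0,0]
    - [0,0,0,0,0]

```text
time_s: 10.35
eef_pos: [554.9, -218.5, 308.4]
ee_rot: [0.011, 1.0, 0.0, 0.0]
ft_force: [-0.6, 0.7, 0.2]
finger_gap: 85.6
grasp_force: 0.0
```

```bash
python3 - <<'E'
from m import *
i,P,s=grab("wrist"); z=P[...,2]
go(554.9,-220.6,208,178.6,s)
for p in clean(P,(abs(z-84.6)<1.5)): print("top",len(p),np.round(np.nanmedian(p,0),1),rect(p[~np.isnan(p[:,0])]))
E
```

```text
t 10.35 pos [ 554.9 -218.5  308.4] yaw 178.7 tilt [0.0004 0.0007] -> shift cm [-0.   -0.21 10.03] turn 0.002
top 6973 [ 443.3 -207.4   84.6] (array([ 435.4, -202.2]), array([42.1, 57.3]), 86.0)
top 6950 [ 499.5 -210.8   84.6] (array([ 507. , -207.8]), array([46. , 61.6]), 85.1)
top 5510 [ 555.  -220.1   84.6] (array([ 570.9, -220.3]), array([61. , 64.6]), 178.1)
```

>>> move_arm:
  plan:
    - [0,-0.18,1.5,0,0]
    - [0,0,2.8,0,0]
    - [0,0,2.8,0,0]
    - [0,0,2.0,0,0]
    - [0,0,0.9,0,0]
    - [0,0,0,0,0]
    - [0,0,0,0,255]
    - [0,0,0,0,255]
    - [0,0,0,0,255]
    - [0,0,0,0,255]

```text
time_s: 11.23
eef_pos: [555.3, -221.7, 209.7]
ee_rot: [0.012, 1.0, -0.0, 0.001]
ft_force: [0.2, 0.3, 3.3]
finger_gap: 45.6
grasp_force: 41.4
```

>>> move_arm:
  plan:
    - [0,0,0,0,255]
    - [0,0,0,0,255]
    - [0,0,0,0,255]
    - [0,0,0,0,255]
    - [0,0,0,0,255]
    - [0,0,-1.0,0,255]
    - [0,0,-2.5,0,255]
    - [0,0,-3.0,0,255]
    - [0,0,-2.5,0,255]
    - [0,0,-1.0,0,255]

```text
time_s: 12.07
eef_pos: [555.3, -222.2, 312.7]
ee_rot: [0.012, 1.0, -0.0, 0.003]
ft_force: [0.6, 0.0, -0.4]
finger_gap: 45.6
grasp_force: 41.1
```

```bash
python3 - <<'E'
from m import *
go(515.8,131,308,165.3)
E
```

```text
t 12.07 pos [ 555.3 -222.2  312.7] yaw 178.57 tilt [ 0.005 -0.001] -> shift cm [ 4.83 35.21  0.41] turn 0.232
```

>>> move_arm:
  plan:
    - [0.84,3.43,0,0.0232,255]
    - [0.84,3.43,0,0.0232,255]
    - [0.84,3.43,0,0.0232,255]
    - [0.84,3.43,0,0.0232,255]
    - [0.84,3.43,0,0.0232,255]
    - [0.84,3.43,0,0.0232,255]
    - [0.84,3.43,0,0.0232,255]
    - [0.84,3.43,0,0.0232,255]
    - [0.84,3.43,0,0.0232,255]
    - [0.84,3.43,0,0.0232,255]

```text
time_s: 12.9
eef_pos: [514.9, 130.3, 308.4]
ee_rot: [0.128, 0.992, 0.0, -0.0]
ft_force: [1.8, 0.0, -0.1]
finger_gap: 45.5
grasp_force: 41.3
```

>>> move_arm:
  plan:
    - [0,0,0,0,255]
    - [0,0,0,0,255]
    - [0,0,0,0,255]
    - [0,0,0,0,255]
    - [0,0,0,0,255]
    - [0,0,0,0,255]
    - [0,0,0,0,255]
    - [0,0,0,0,255]
    - [0,0,0,0,255]
    - [0,0,0,0,255]

```text
time_s: 13.73
eef_pos: [515.6, 128.6, 308.2]
ee_rot: [0.128, 0.992, 0.0, 0.0]
ft_force: [0.4, 1.2, -0.4]
finger_gap: 45.4
grasp_force: 41.4
```

```bash
python3 - <<'E'
from m import *
i,P,s=grab("wrist"); cv2.imwrite("pics/w4.png",i[...,::-1])
go(515.8,131,202.3,165.3,s); print(s["finger_gap"])
z=P[...,2]
for p in clean(P,(z>23)&(z<30)): print("fence",len(p),np.round(np.nanmedian(p,0),1))
for p in clean(P,(abs(z-76.6)<2)): print("top",len(p),np.round(np.nanmedian(p,0),1),rect(p[~np.isnan(p[:,0])]))
E
```

```text
t 13.73 pos [515.6 128.6 308.2] yaw 165.3 tilt [0.     0.0001] -> shift cm [ 0.04  0.24 10.59] turn 0.0
45.418902746766804
fence 2078 [431.4 153.2  26.5]
fence 1665 [487.6 138.9  26.6]
top 6698 [459.6 147.5  76.6] (array([464.8, 148.3]), array([41.2, 59.3]), 76.0)
```

View pics/w4.png

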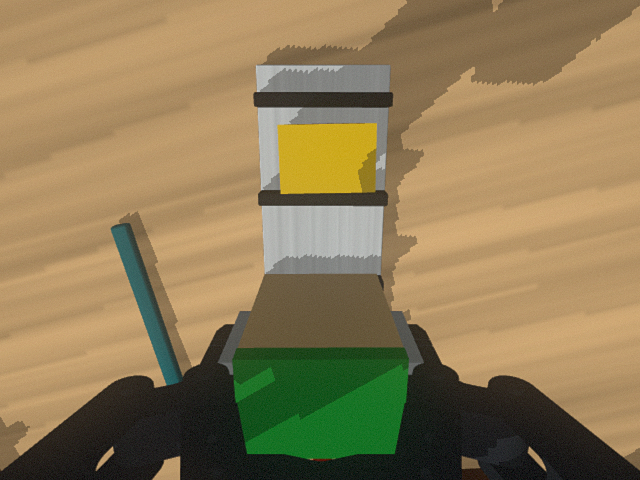

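Yellow is well seated in its bay (328,158; top z 76.6). Green is upright over its own bay, so I lower it.

>>> move_arm:
  plan:
    - [0.03,0.22,1.0,0,255]
    - [0,0,2.0,0,255]
    - [0,0,2.5,0,255]
    - [0,0,2.2,0,255]
    - [0,0,1.3,0,255]
    - [0,0,0.8,0,255]
    - [0,0,0.4,0,255]
    - [0,0,0.2,0,255]
    - [0,0,0.2,0,255]
    - [0,0,0,0,255]

```text
time_s: 14.62
eef_pos: [516.1, 131.0, 202.6]
ee_rot: [0.128, 0.992, 0.0, 0.0]
ft_force: [-0.4, -0.4, -0.3]
finger_gap: 45.5
grasp_force: 41.3
```

>>> move_arm:
  plan:
    - [0,0,0.05,0,255]
    - [0,0,0.05,0,255]
    - [0,0,0,0,255]
    - [0,0,0,0,120]
    - [0,0,0,0,60]
    - [0,0,0,0,0]
    - [0,0,0,0,0]
    - [0,0,0,0,0]
    - [0,0,0,0,0]
    - [0,0,0,0,0]

```text
time_s: 15.45
eef_pos: [515.8, 130.9, 201.2]
ee_rot: [0.128, 0.992, 0.0, -0.0]
ft_force: [0.9, 0.2, -0.5]
finger_gap: 85.3
grasp_force: 0.0
```

```bash
python3 - <<'E'
from h import *
go(499.5,-211.5,308,174.4)
E
```

```text
t 15.45 pos [515.8 130.9 201.2] yaw 165.31 tilt [-0.0001  0.    ] -> shift cm [ -7.1  -33.54 -10.69] turn -0.159
```

>>> move_arm:
  plan:
    - [0,0,-2.0,0,0]
    - [0,0,-3.5,0,0]
    - [0,0,-3.5,0,0]
    - [0,0,-1.7,0,0]
    - [-0.47,-3.41,0,-0.0159,0]
    - [-0.47,-3.41,0,-0.0159,0]
    - [-0.47,-3.41,0,-0.0159,0]
    - [-0.47,-3.41,0,-0.0159,0]
    - [-0.47,-3.41,0,-0.0159,0]
    - [-0.47,-3.41,0,-0.0159,0]

```text
time_s: 16.28
eef_pos: [498.9, -76.5, 308.3]
ee_rot: [0.08, 0.997, 0.0, 0.0]
ft_force: [0.2, 0.0, 1.0]
finger_gap: 85.6
grasp_force: 0.0
```

>>> move_arm:
  plan:
    - [-0.47,-3.41,0,-0.0159,0]
    - [-0.47,-3.41,0,-0.0159,0]
    - [-0.47,-3.41,0,-0.0159,0]
    - [-0.47,-3.41,0,-0.0159,0]
    - [0,0,0,0,0]
    - [0,0,0,0,0]
    - [0,0,0,0,0]
    - [0,0,0,0,0]
    - [0,0,0,0,0]
    - [0,0,0,0,0]

```text
time_s: 17.12
eef_pos: [499.7, -211.5, 308.2]
ee_rot: [0.048, 0.999, 0.0, 0.0]
ft_force: [0.7, -0.3, -0.5]
finger_gap: 85.6
grasp_force: 0.0
```

```bash
python3 - <<'E'
from m import *
i,P,s=grab("wrist"); z=P[...,2]
go(499.5,-211.5,208,174.4,s)
for p in clean(P,(abs(z-84.6)<1.5)): print("top",len(p),np.round(np.nanmedian(p,0),1),rect(p[~np.isnan(p[:,0])]))
E
```

```text
t 17.12 pos [ 499.7 -211.5  308.2] yaw 174.52 tilt [0.0001 0.0006] -> shift cm [ 2.000e-02 -1.000e-02  1.002e+01] turn 0.002
top 7118 [ 439.4 -207.6   84.6] (array([ 446. , -209.3]), array([44.5, 62.9]), 85.6)
top 5532 [ 499.5 -210.9   84.6] (array([ 515.2, -211.5]), array([61.5, 64.9]), 174.3)
```

>>> move_arm:
  plan:
    - [0,0,1.5,0,0]
    - [0,0,2.8,0,0]
    - [0,0,2.8,0,0]
    - [0,0,2.0,0,0]
    - [0,0,0.9,0,0]
    - [0,0,0,0,0]
    - [0,0,0,0,255]
    - [0,0,0,0,255]
    - [0,0,0,0,255]
    - [0,0,0,0,255]

```text
time_s: 18.0
eef_pos: [500.1, -212.7, 209.6]
ee_rot: [0.049, 0.999, -0.0, 0.001]
ft_force: [0.8, 0.3, 2.0]
finger_gap: 45.9
grasp_force: 41.3
```

>>> move_arm:
  plan:
    - [0,0,0,0,255]
    - [0,0,0,0,255]
    - [0,0,0,0,255]
    - [0,0,0,0,255]
    - [0,0,-1.0,0,255]
    - [0,0,-2.5,0,255]
    - [0,0,-3.0,0,255]
    - [0,0,-2.5,0,255]
    - [0,0,-1.0,0,255]
    - [0,0,0,0,255]

```text
time_s: 18.83
eef_pos: [500.0, -213.0, 311.2]
ee_rot: [0.049, 0.999, -0.0, 0.002]
ft_force: [0.2, 0.0, -0.3]
finger_gap: 45.4
grasp_force: 41.2
```

>>> move_arm:
  plan:
    - [-0.17,3.37,0,0.016,255]
    - [-0.17,3.37,0,0.016,255]
    - [-0.17,3.37,0,0.016,255]
    - [-0.17,3.37,0,0.016,255]
    - [-0.17,3.37,0,0.016,255]
    - [-0.17,3.37,0,0.016,255]
    - [-0.17,3.37,0,0.016,255]
    - [-0.17,3.37,0,0.016,255]
    - [-0.17,3.37,0,0.016,255]
    - [-0.17,3.37,0,0.016,255]

```text
time_s: 19.67
eef_pos: [572.5, 118.1, 306.8]
ee_rot: [0.129, 0.992, -0.0, -0.001]
ft_force: [0.4, -0.0, -0.9]
finger_gap: 45.6
grasp_force: 41.3
```

>>> move_arm:
  plan:
    - [0,0,0,0,255]
    - [0,0,0,0,255]
    - [0,0,0,0,255]
    - [0,0,0,0,255]
    - [0,0,0,0,255]
    - [0,0,0,0,255]
    - [0,0,0,0,255]
    - [0,0,0,0,255]
    - [0,0,0,0,255]
    - [0,0,0,0,255]

```text
time_s: 20.5
eef_pos: [572.9, 116.3, 308.2]
ee_rot: [0.128, 0.992, 0.0, 0.0]
ft_force: [0.5, 0.6, -1.9]
finger_gap: 45.4
grasp_force: 41.5
```

```bash
python3 - <<'E'
from m import *
i,P,s=grab("wrist"); cv2.imwrite("pics/w5.png",i[...,::-1])
go(571.9,116.3,202.3,165.3,s); print(s["finger_gap"])
z=P[...,2]
for p in clean(P,(z>23)&(z<30)): print("fence",len(p),np.round(np.nanmedian(p,0),1))
for p in clean(P,(abs(z-76.6)<2)): print("top",len(p),np.round(np.nanmedian(p,0),1))
E
```

```text
t 20.5 pos [572.9 116.3 308.2] yaw 165.24 tilt [0.0001 0.0002] -> shift cm [ 0.09 -0.03 10.59] turn -0.001
45.35790268573849
fence 2073 [487.4 138.   26.5]
fence 1613 [543.9 124.2  26.5]
fence 138 [790.4 301.1  27.2]
top 6770 [463.2 146.3  76.6]
top 6718 [515.7 132.   76.6]
```

View pics/w5.png

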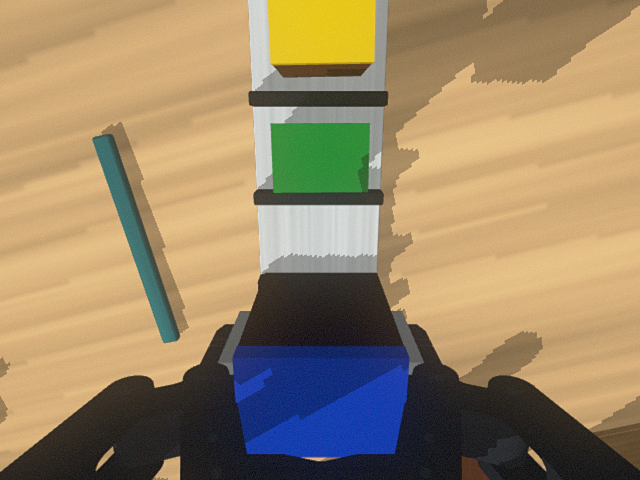

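Green is seated in bay 2 (320,158), and blue is upright over bay 3. I place it and then go on to white.

>>> move_arm:
  plan:
    - [0.08,-0.03,1.0,0,255]
    - [0,0,2.0,0,255]
    - [0,0,2.5,0,255]
    - [0,0,2.2,0,255]
    - [0,0,1.3,0,255]
    - [0,0,0.8,0,255]
    - [0,0,0.4,0,255]
    - [0,0,0.2,0,255]
    - [0,0,0.2,0,255]
    - [0,0,0,0,255]

```text
time_s: 21.38
eef_pos: [572.3, 116.4, 202.8]
ee_rot: [0.128, 0.992, 0.0, 0.0]
ft_force: [-0.2, -0.2, -1.9]
finger_gap: 45.6
grasp_force: 41.5
```

>>> move_arm:
  plan:
    - [0,0,0.05,0,255]
    - [0,0,0.05,0,255]
    - [0,0,0,0,255]
    - [0,0,0,0,120]
    - [0,0,0,0,60]
    - [0,0,0,0,0]
    - [0,0,0,0,0]
    - [0,0,0,0,0]
    - [0,0,0,0,0]
    - [0,0,0,0,0]

```text
time_s: 22.22
eef_pos: [572.0, 116.3, 201.2]
ee_rot: [0.128, 0.992, 0.0, -0.0]
ft_force: [0.1, 0.1, -0.1]
finger_gap: 85.5
grasp_force: 0.0
```

>>> move_arm:
  plan:
    - [0,0,-2.0,0,0]
    - [0,0,-3.5,0,0]
    - [0,0,-3.5,0,0]
    - [0,0,-1.7,0,0]
    - [0.65,-3.44,0,-0.013,0]
    - [0.65,-3.44,0,-0.013,0]
    - [0.65,-3.44,0,-0.013,0]
    - [0.65,-3.44,0,-0.013,0]
    - [0.65,-3.44,0,-0.013,0]
    - [0.65,-3.44,0,-0.013,0]

```text
time_s: 23.05
eef_pos: [487.0, -77.6, 308.3]
ee_rot: [0.089, 0.996, 0.0, 0.0]
ft_force: [1.3, -0.2, 0.6]
finger_gap: 85.8
grasp_force: 0.0
```

>>> move_arm:
  plan:
    - [0.65,-3.44,0,-0.013,0]
    - [0.65,-3.44,0,-0.013,0]
    - [0.65,-3.44,0,-0.013,0]
    - [0.65,-3.44,0,-0.013,0]
    - [0,0,0,0,0]
    - [0,0,0,0,0]
    - [0,0,0,0,0]
    - [0,0,0,0,0]
    - [0,0,0,0,0]
    - [0,0,0,0,0]

```text
time_s: 23.88
eef_pos: [440.8, -207.0, 308.1]
ee_rot: [0.063, 0.998, 0.0, -0.0]
ft_force: [-0.2, -0.5, -0.6]
finger_gap: 85.9
grasp_force: 0.0
```

```bash
python3 - <<'E'
from m import *
i,P,s=grab("wrist"); z=P[...,2]
go(440.2,-208.2,208,172.7,s)
for p in clean(P,(abs(z-84.6)<1.5)): print("top",len(p),np.round(np.nanmedian(p,0),1),rect(p[~np.isnan(p[:,0])]))
E
```

```text
t 23.88 pos [ 440.8 -207.   308.1] yaw 172.8 tilt [-0.0001  0.0002] -> shift cm [ 0.05 -0.13 10.01] turn 0.002
top 5551 [ 439.5 -207.8   84.6] (array([ 454.9, -210.4]), array([61.9, 63.9]), 175.9)
```

>>> move_arm:
  plan:
    - [0.05,-0.1,1.5,0,0]
    - [0,0,2.8,0,0]
    - [0,0,2.8,0,0]
    - [0,0,2.0,0,0]
    - [0,0,0.9,0,0]
    - [0,0,0,0,0]
    - [0,0,0,0,255]
    - [0,0,0,0,255]
    - [0,0,0,0,255]
    - [0,0,0,0,255]

```text
time_s: 24.77
eef_pos: [440.4, -209.0, 209.5]
ee_rot: [0.064, 0.998, 0.0, 0.001]
ft_force: [-2.0, 1.5, 5.6]
finger_gap: 46.2
grasp_force: 39.5
```

>>> move_arm:
  plan:
    - [0,0,0,0,255]
    - [0,0,0,0,255]
    - [0,0,0,0,255]
    - [0,0,0,0,255]
    - [0,0,-1.0,0,255]
    - [0,0,-2.5,0,255]
    - [0,0,-3.0,0,255]
    - [0,0,-2.5,0,255]
    - [0,0,-1.0,0,255]
    - [0,0,0,0,255]

```text
time_s: 25.6
eef_pos: [440.5, -209.2, 311.0]
ee_rot: [0.064, 0.998, 0.0, 0.003]
ft_force: [-0.4, -0.8, -1.7]
finger_gap: 45.8
grasp_force: 40.6
```

>>> move_arm:
  plan:
    - [-1.28,3.4,0,0.013,255]
    - [-1.28,3.4,0,0.013,255]
    - [-1.28,3.4,0,0.013,255]
    - [-1.28,3.4,0,0.013,255]
    - [-1.28,3.4,0,0.013,255]
    - [-1.28,3.4,0,0.013,255]
    - [-1.28,3.4,0,0.013,255]
    - [-1.28,3.4,0,0.013,255]
    - [-1.28,3.4,0,0.013,255]
    - [-1.28,3.4,0,0.013,255]

```text
time_s: 26.43
eef_pos: [628.7, 103.3, 306.5]
ee_rot: [0.128, 0.992, -0.0, -0.001]
ft_force: [0.7, -0.9, -0.2]
finger_gap: 46.0
grasp_force: 40.8
```

>>> move_arm:
  plan:
    - [0,0,0,0,255]
    - [0,0,0,0,255]
    - [0,0,0,0,255]
    - [0,0,0,0,255]
    - [0,0,0,0,255]
    - [0,0,0,0,255]
    - [0,0,0,0,255]
    - [0,0,0,0,255]
    - [0,0,0,0,255]
    - [0,0,0,0,255]

```text
time_s: 27.27
eef_pos: [628.3, 101.5, 308.3]
ee_rot: [0.128, 0.992, 0.0, 0.0]
ft_force: [0.3, 0.1, -0.6]
finger_gap: 46.2
grasp_force: 40.7
```

```bash
python3 - <<'E'
from m import *
i,P,s=grab("wrist"); cv2.imwrite("pics/w6.png",i[...,::-1])
go(628,101.6,202.3,165.3,s); print(s["finger_gap"])
z=P[...,2]
for p in clean(P,(z>23)&(z<30)): print("fence",len(p),np.round(np.nanmedian(p,0),1))
for p in clean(P,(abs(z-76.6)<2)): print("top",len(p),np.round(np.nanmedian(p,0),1))
E
```

```text
t 27.27 pos [628.3 101.5 308.3] yaw 165.25 tilt [0.0001 0.0002] -> shift cm [ 0.03  0.   10.6 ] turn -0.001
46.17563960904571
fence 2079 [543.4 123.5  26.5]
fence 1682 [599.5 108.7  26.5]
fence 519 [806.4 280.4  27.5]
top 6979 [518.9 131.   76.6]
top 6696 [571.4 117.3  76.6]
```

View pics/w6.png

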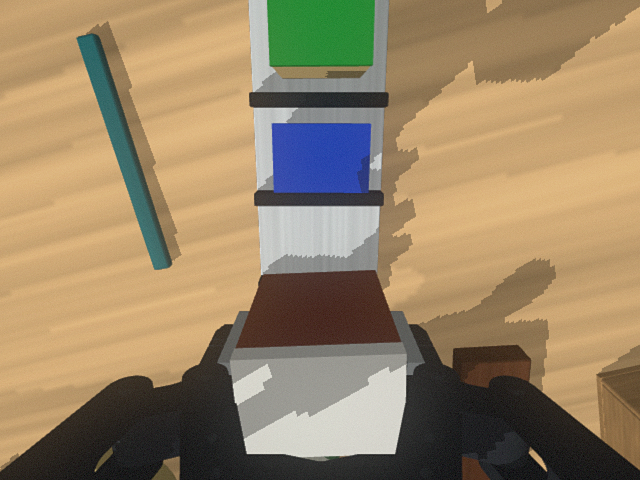

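Blue is seated in bay 3 (320,158). White is upright over bay 4, turned about a degree in the fingers, which is well within the bay.

>>> move_arm:
  plan:
    - [0.03,0,1.0,0,255]
    - [0,0,2.0,0,255]
    - [0,0,2.5,0,255]
    - [0,0,2.2,0,255]
    - [0,0,1.3,0,255]
    - [0,0,0.8,0,255]
    - [0,0,0.4,0,255]
    - [0,0,0.2,0,255]
    - [0,0,0.2,0,255]
    - [0,0,0,0,255]

```text
time_s: 28.15
eef_pos: [628.3, 101.6, 202.8]
ee_rot: [0.128, 0.992, 0.0, 0.001]
ft_force: [-0.3, -0.4, -1.1]
finger_gap: 46.2
grasp_force: 40.7
```

>>> move_arm:
  plan:
    - [0,0,0.05,0,255]
    - [0,0,0.05,0,255]
    - [0,0,0,0,255]
    - [0,0,0,0,120]
    - [0,0,0,0,60]
    - [0,0,0,0,0]
    - [0,0,0,0,0]
    - [0,0,0,0,0]
    - [0,0,0,0,0]
    - [0,0,0,0,0]

```text
time_s: 28.98
eef_pos: [628.0, 101.6, 201.2]
ee_rot: [0.128, 0.992, 0.0, -0.0]
ft_force: [-0.3, -0.3, 0.3]
finger_gap: 85.2
grasp_force: 0.0
```

>>> move_arm:
  plan:
    - [0,0,-2.0,0,0]
    - [0,0,-3.5,0,0]
    - [0,0,-3.5,0,0]
    - [0,0,-3.0,0,0]
    - [0,0,-3.0,0,0]
    - [-1.5,0,-2.0,0,0]
    - [-1.5,0,-1.0,0,0]
    - [0,0,0,0,0]
    - [0,0,0,0,0]
    - [0,0,0,0,0]

```text
time_s: 29.82
eef_pos: [656.5, 94.1, 380.0]
ee_rot: [0.128, 0.992, -0.0, -0.001]
ft_force: [0.1, -0.3, -0.1]
finger_gap: 85.3
grasp_force: 0.0
```

```bash
python3 - <<'E'
from m import *
i,P,s=grab("wrist"); cv2.imwrite("pics/w7.png",i[...,::-1]); z=P[...,2]
print(s["time_s"],s["eef_pos"])
for p in clean(P,(abs(z-76.6)<2)): print("top",len(p),np.round(np.nanmedian(p,0),1))
E
```

```text
29.8167 [656.52712477  94.05105162 380.01210215]
top 2325 [524.7 129.5  76.5]
top 4059 [571.7 117.4  76.6]
top 3384 [627.5 102.7  76.6]
top 109 [790.4 290.3  78.1]
top 115 [810.2 280.1  77.7]
top 62 [841.7 300.2  76.8]
top 164 [784.9  50.8  77.6]
```

View pics/w7.png

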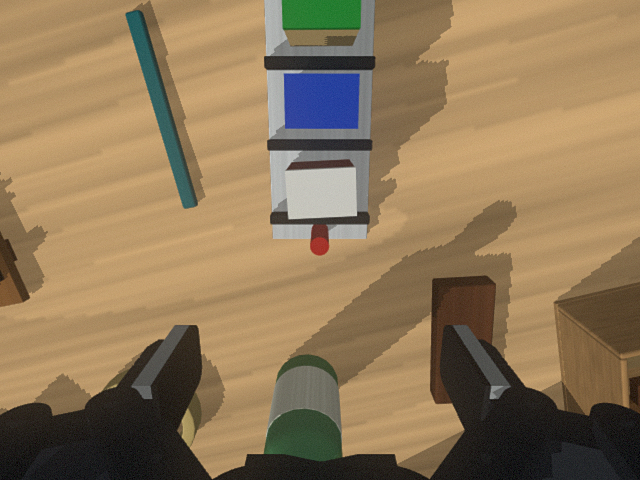

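White (320,192), blue (321,100) and green (320,15) are seated, with tops at z 76.6. Yellow was confirmed earlier, and the arm is clear of everything.

```bash
python3 -c "
from h import *
print(robot.sign_off())"
```

```text
the job is handed in; nothing more can be done
None
```

All four specimens stand released in the feed rack in reverse order, with yellow farthest from the red post, then green, blue and white; I handed the job in at about 30 s, and the sign-off gave no verdict.

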